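Open the safety-capped glass cleaner in its counter holder

ROBOT

A 6-joint arm with a two-finger parallel gripper is mounted at the origin on the work surface. World frame = base frame: x ahead of the robot, y to its left, z up, the work surface at z = 0. Lengths are in mm, angles in rad, forces in N, time in s.
With the tool pointing down it reaches from about 250 to 725 mm from the base axis. Payload 4 kg.
Tool frame: the origin (TCP) lies midway between the tips of the shut fingers; the grasp point (between the pads) lies 19 mm behind it; z points along the fingers, y is the direction in which the jaws open and shut (so a half turn about z gives the same grasp; the last joint's range is limited). The gripper opens to 85 mm and grips with 20 to 120 N. Pads are 22 mm wide; open, the fingers measure 114 mm over their backs; the gripper's body (76 mm by 85 mm) begins 54 mm behind the grasp point. The pads swing forward as they close: fully open they stand 13 mm farther back than shut.
Start: joints at [1.208, 0.241, 0.005, 1.335, 0, 1.571], TCP at [177.445, 467.454, 231.306] pointing down, gripper open.
Joint ranges: [-2.72, 2.72], [-1.05, 1.87], [-1.09, 1.28], [-1.99, 2.15], [-1.42, 1.44], [-3.14, 3.14]. Speed limits (rad/s): [2.79, 2.79, 3.14, 3.14, 3.14, 3.14].

INTERFACE

Orientations are given as a 3x3 rotation matrix whose columns are the frame's x, y, z axes.
In Python, from bench import ctrl gives the robot as it stands.
- The arm moves only by the tool apply_moves, never from a script. Its argument "deltas" is a list of rows, each a list of 5 numbers: the shift along the tool's x, y, z in cm, then the turn about the tool's z in rad, then the finger opening in cm, from 0 to 8.54. A call has 1 to 20 rows; each row shifts and turns the commanded pose from where the row before left it, along the tool's axes as they then stand; what a row does not reach is not made up. A row lasts 1/10 s, in which the tool goes at most 50 mm and 8.59 degrees, less where a joint would pass 70% of its speed; a pose out of reach is approached as far as the arm can. A call with a gripper value outside its range is refused whole. The fingers move at their own pace and stop on an object; "squeeze" is the grip in N (left out, the last holds). Time passes only in rows, so rows that do not move let the fingers close. It gives the time, the measured TCP pose, the force and the opening at its end, in the units of the state.
- ctrl.get_obs(): the state, without advancing time (a new reading comes with each control period).
- ctrl.grab_frame(name): name is "scene" or "top" or "wrist"; returns the picture (384x512x3 uint8, red, green, blue); there is no depth.
- ctrl.get_calibration(name): a dict with "camera_matrix" (3x3 intrinsics, pixels), "distortion" ([k1, k2, p1, p2, k3] as OpenCV has them; the pictures are not rectified), "R" (3x3) and "t" (3): a world point X has camera coordinates R X + t; the wrist camera has in their place "hand_eye" (4x4, takes a point from camera to tool coordinates, whose origin is the TCP and whose axes are the flange's). Camera axes: x right, y down, z forward; pixel columns grow to the right and rows downward; lengths in mm; the calibration is good to about 2 mm. A picture is of the moment at which its call begins: read the wrist's pose just before it. get_calibration takes no time and is no camera call.
- ctrl.hand_in(): hands the job in, once; it reports no verdict.
The state is a dict: "t": time; "joint_pos": joint angles; "qvel": joint speeds; "tau": joint torques, N m; "tcp_pos": TCP position; "tool_rot": TCP orientation; "force": force on the tool from outside, world axes, zero at the start; "ft_torque": the same for the moment, N m; "grip_width": finger opening in mm.
Only numpy, scipy, OpenCV 4.12 (cv2) and the standard library are available. Lean on these libraries where they do the work, as an engineer would, in place of code of your own. Each camera call takes 0.05 s, during which the arm holds its last target. There are 200 camera calls.

TASK

The counter's glass cleaner has to be opened: first swing the holder's steel retaining bar shut across the front of the square white bottle until it rests fully in its catch, so the bottle stays put. Then press the bottle's safety cap down, twist it anticlockwise (seen from above) while it is pressed until it comes free, and lift it off. Finish while still holding the cap in the gripper, upright and still, about 5 cm clear above the bottle's mouth, with the bar left shut, the bottle left in its holder, and the other things on the counter left alone.

Things in the scene. Friction and masses are not known exactly. Their poses are not given: they have to be found in the camera images.
- holder: Aluminium bottle holder fixed to the counter: base plate 110 x 160 x 10 mm, square pocket with walls up to 40 mm high around the bottle's foot. Origin on the counter under the bottle's axis; z up, y runs along the shut bar, -x is its front, where the bar is. Hinge post at (-28, -56) mm, catch post at (-28, +56) mm; the catch is a U open to the front, top 138 mm above the counter.
- bar (a joint): Angle (rad) of the flat steel retaining bar (10 mm wide, level, top 130 mm above the counter) about its vertical hinge. 0 = shut: along the holder's y, in the catch, against a stop; positive = swung open to the holder's front, up to 1.3. Closes clockwise seen from above. Starts at 0.6 to 1.1 and stays where left (friction, about 0.5 N at the peg).
- bar_grip (a point): Middle of the upright round black peg on the bar's free end: 12 mm thick, from 130 to 164 mm above the counter; this point is at 148 mm, 141 mm from the hinge axis. Pinch it from above or push it. With the bar shut it is 85 mm to the +y side and 28 mm to the front of the bottle's axis.
- bar_hinge (a point): Point on the bar's vertical hinge axis, 126 mm above the counter.
- bottle: Square white plastic bottle standing loose but snug in the holder's pocket, aligned with the holder: body 70 x 70 x 110 mm, flat shoulder, then a round neck 32 mm thick and 50 mm tall with two locking lugs, hidden by the cap. About 0.55 kg. Origin at the centre of its underside (10 mm above the counter), z up.
- bottle_mouth (a point): Centre of the bottle's mouth, the top of its neck, 160 mm above the bottle's underside (170 mm above the counter).
- cap: Ribbed round grey push-and-turn cap, 57 mm across, 36 mm tall, 60 g. Origin at the centre of its lower rim, z up. Locked on, the rim is 150 mm and the top 186 mm above the counter, with 30 mm of bare neck below. Hidden lugs hold it: unpressed it turns only a few degrees and cannot be pulled off; clockwise is always blocked.
- cap_top (a point): Centre of the cap's top, 36 mm above its rim. Press the cap 5 mm or more to clear the lock (bottoms at 8.5 mm; spring 3 N at first, 9 N at the bottom); keeping it down, turn it anticlockwise seen from above by 55 to 125 degrees (80 is best); then it lifts straight off. Any two opposite sides may be gripped from above; a firm grip (60 N or more) carries press and twist.
- mug: White mug, 80 mm across, 95 mm tall, near the holder; bystander, origin under its middle.
- tub: White jar with a grey lid, 68 mm across, 100 mm tall, near the holder; bystander, origin under its middle.
- tape: Cardboard-coloured ring of a roll, 90 mm across, 24 mm tall, lying near the holder; bystander, origin under its middle.
- terminal: Black card terminal, 85 x 170 x 24 mm, lying on the counter; bystander, origin under its middle.
- pencup: Green plastic cup, 76 mm across, 100 mm tall; bystander, origin under its middle.
- stapler: Stapler, 150 x 34 x 46 mm; bystander, origin under its middle.
Things that resemble listed ones, but are neither listed nor needed, are in the scene too. Leave any purple look-alike of the bottle alone.

How it is judged (in metres and radians):
On the way, in this order (a step that is already met when the one before it is completed fails the run):
1. the retaining bar is swung shut into its catch, the cap still on and locked (value of joint bar below 0.05 rad and z of cap in the frame of bottle below 0.145 m and angle between the x axis of cap and the x axis of bottle, either way round below 0.3 rad), for 0.2 s.
2. the cap is pressed down on the bottle before it turns (value of joint bar below 0.05 rad and z of cap in the frame of bottle below 0.136 m and angle between the x axis of cap and the x axis of bottle, either way round below 0.4 rad), for 0.02 s.
3. the cap is twisted past its lock while still on the neck (value of joint bar below 0.05 rad and angle between the x axis of cap and the x axis of bottle, either way round above 0.7 rad and z of cap in the frame of bottle below 0.15 m), for 0.02 s.
At the end, for the whole second after the job is handed in: Bar within 0.05 rad of shut; bottle in its holder (raised under 8 mm, tilt under 0.1 rad); cap held by the fingers alone, at rest, tilt under 0.35 rad, its rim 20 to 120 mm above the mouth and within 40 mm of it sideways (value of joint bar below 0.05 rad and z of bottle in the frame of holder below 0.018 m and angle between bottle's own z axis and vertical below 0.1 rad and z of cap in the frame of bottle_mouth between 0.02 and 0.12 m and horizontal distance between cap and bottle_mouth below 0.04 m and angle between cap's own z axis and vertical below 0.35 rad and contact force between cap and the fingers above 1 N and contact force between cap and bottle below 0.05 N and contact force between cap and holder below 0.05 N and linear speed of each of cap, bottle below 0.03 m/s); the arm keeps its last pose, push and grip.
It fails at once if a bystander is shifted by more than 40 mm (distance of any of mug, tub, tape, terminal, pencup, stapler from where it was at the start of the episode above 0.04 m).
It fails at once if the bottle is pulled out of its holder (z of bottle in the frame of holder above 0.03 m).
It also fails if it takes over 50 s, if anything falls off the work surface, if the arm or the gripper's body presses on something with over 40 N, if the wrist force passes 120 N, or if a joint passes its speed limit or range.

## Working session

There is one attempt and no reset: what is moved stays moved. The work goes in short steps, Python scripts to look and compute and a tool call to move; the robot and the scene stay as the last step left them, time stands still between calls to the robot, and variables do not carry over. Pictures are saved under pics/ and viewed, about 8 in all and at most 12, crops included, and the job is handed in when it is done.

Besides the shell and the picture viewer there is one more tool, called after "Emit:" in YAML: its name, and indented under it one key for each argument. apply_moves: Moves the arm, as the interface text tells. Its arguments: {"type":"object","properties":{"deltas":{"type":"array","items":{"type":"array","items":{"type":"number"}}},"squeeze":{"type":"number"}},"required":["deltas"]}

```bash
mkdir -p pics
python3 - <<'E'
from bench import ctrl
import cv2,numpy as np
o=ctrl.get_obs();print(o['t'],o['tcp_pos'],o['tool_rot'],o['grip_width'],o['joint_pos'])
for n in('scene','top'):
    im=ctrl.grab_frame(n)[:,:,::-1];cv2.imwrite(f'pics/{n}0.png',im)
    c=ctrl.get_calibration(n);print(n,{k:np.round(v,3).tolist() for k,v in c.items()})
a=cv2.imread('pics/scene0.png');b=cv2.imread('pics/top0.png')
print({k:np.round(v,3).tolist() for k,v in ctrl.get_calibration('wrist').items()})
E
```

```text
0.0 [177.22190579 466.84058328 230.38912774] [[-9.34910652e-01  3.54882396e-01 -7.46403609e-04]
 [ 3.54883180e-01  9.34908444e-01 -2.03241716e-03]
 [-2.34500362e-05 -2.16501454e-03 -9.99997656e-01]] 85.33853539911367 [ 1.20799590e+00  2.41441544e-01  3.69910016e-03  1.33521890e+00
 -2.34744879e-05  1.57078506e+00]
scene {'camera_matrix': [[422.261, 0.0, 259.022], [0.0, 422.261, 187.069], [0.0, 0.0, 1.0]], 'distortion': [-0.105, 0.0, 0.0, 0.0, 0.0], 'R': [[-0.713, 0.701, -0.011], [0.588, 0.59, -0.552], [-0.381, -0.4, -0.834]], 't': [377.523, -248.57, 1525.691]}
top {'camera_matrix': [[495.063, 0.0, 251.465], [0.0, 495.063, 193.511], [0.0, 0.0, 1.0]], 'distortion': [-0.118, 0.0, 0.0, 0.0, 0.0], 'R': [[-0.009, -1.0, -0.004], [-0.979, 0.009, -0.205], [0.206, 0.002, -0.979]], 't': [20.116, 546.933, 1470.268]}
{'camera_matrix': [[264.535, 0.0, 250.722], [0.0, 264.535, 188.007], [0.0, 0.0, 1.0]], 'distortion': [0.003, 0.0, 0.0, 0.0, 0.0], 'hand_eye': [[0.002, -0.959, -0.284, 71.178], [1.0, 0.002, -0.001, 0.426], [0.002, -0.284, 0.959, -142.57], [0.0, 0.0, 0.0, 1.0]]}
```

View pics/scene0.png

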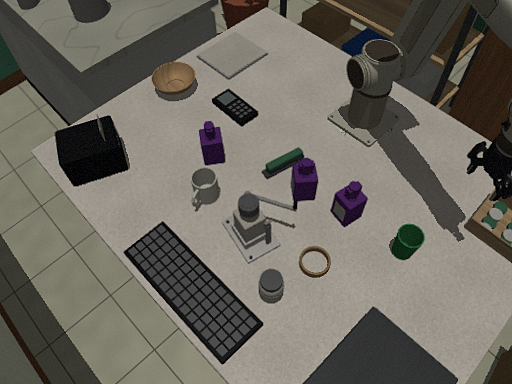

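View pics/top0.png

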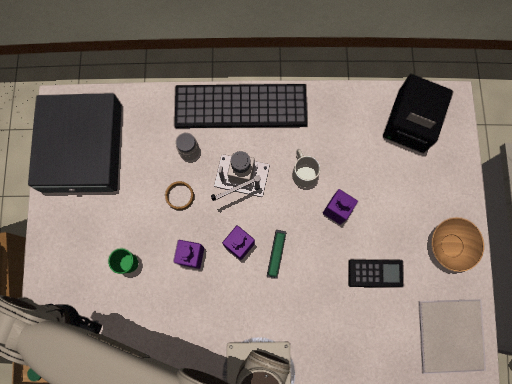

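The scene view shows the grey-capped white bottle in its holder at about (248,215), with the bar's hinge near (250,195). The peg is near (293,205), in front of a purple bottle. The top view shows the cap at (241,160), the peg at (214,197) and the hinge at about (257,182). The only white, square, grey-capped bottle is the one in the holder. The three bottles at (340,206), (238,242) and (188,254) in the top view are purple look-alikes. I'll confirm with an enlarged crop.

```bash
cat > h.py <<'E'
import cv2,numpy as np
from bench import ctrl
def ray(n,uv,o=None):
    c=ctrl.get_calibration(n);K=np.array(c['camera_matrix']);d=np.array(c['distortion'])
    p=cv2.undistortPoints(np.array([[uv]],float),K,d)[0,0];v=np.array([p[0],p[1],1])
    if n=='wrist':
        H=np.array(c['hand_eye']);R=np.array(o['tool_rot'])
        return R@H[:3,3]+np.array(o['tcp_pos']),R@H[:3,:3]@v
    R=np.array(c['R']);return -R.T@np.array(c['t']),R.T@v
def onz(n,uv,z,o=None):
    p,v=ray(n,uv,o);return p+v*(z-p[2])/v[2]
E
python3 - <<'E'
from h import *
a=cv2.imread('pics/scene0.png');b=cv2.imread('pics/top0.png')
x=cv2.resize(a[170:270,200:320],None,fx=4,fy=4,interpolation=2)
y=cv2.resize(b[135:225,195:285],None,fx=4.4444,fy=4.44444,interpolation=2)
print(x.shape,y.shape)
cv2.imwrite('pics/c.png',np.hstack([cv2.resize(x,(440,367)),cv2.resize(y,(360,360))[[*range(360)]+[359]*7]]))
print('cap',onz('top',(241,158),186),'peg',onz('top',(214,197),164),'hinge',onz('top',(257.5,182),130))
E
```

```text
(400, 480, 3) (400, 400, 3)
cap [624.14468729  43.99126634 186.        ] peg [515.39780497 122.27866668 164.        ] hinge [566.23597984  -3.06069554 130.        ]
```

View pics/c.png

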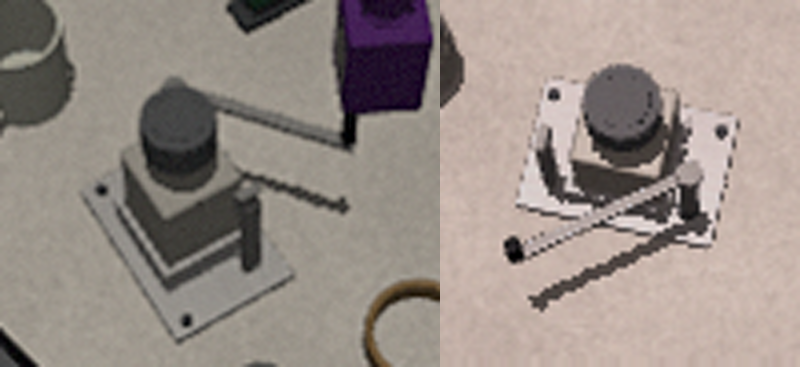

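The crop confirms the target: a white square bottle with a grey ribbed cap, in the holder. In the top view the cap top is at (240.5,159), the peg top at (213.5,196) and the hinge-post top at (257.5,178). The holder's base plate gives the yaw.

Run:
```python
from h import *
f=lambda u,v:((u-440)/4+195,v/4+135)
cs=[onz('top',f(*p),10)[:2] for p in((552,78),(740,120),(712,243),(517,207))]
print(np.round(cs,1),'mid',np.mean(cs,0))
d=(cs[0]-cs[1])+(cs[3]-cs[2]);print('y dir yaw',np.arctan2(-d[0],d[1]))
cap=onz('top',f(622,95),186)[:2];peg=onz('top',f(514,244),164)[:2];hi=onz('top',f(690,172),138)[:2]
print(cap,peg,hi,np.linalg.norm(peg-hi))
yaw=np.arctan2(-d[0],d[1]);R=np.array([[np.cos(yaw),-np.sin(yaw)],[np.sin(yaw),np.cos(yaw)]])
print('in holder: hinge',R.T@(hi-cap),'peg',R.T@(peg-cap))
for n,uv in(('cap',(((178)/3.667+200),(112)/3.667+170)),('peg',(349/3.667+200,120/3.667+170))):
    print(n,onz('scene',uv,{'cap':186,'peg':150}[n]))
h=cap+R@[-28,-56]
for a in(0,.2,.4,.6,.8,.9): 
    # bar points +y at 0, swings to -x when open
    print(a,np.round(h+R@(141*np.array([-np.sin(a),np.cos(a)])),1))
```

```text
[[686.9 106.3]
 [650.2 -45.3]
 [549.3 -21.3]
 [580.1 133.9]] mid [616.63944431  43.40659676]
y dir yaw -0.21652465359730033
[621.92928916  45.4315231 ] [518.33285601 123.73246219] [576.42480673  -3.10930541] 139.51167960142928
in holder: hinge [-34.01359888 -57.18343331] peg [-117.99937187   54.21629146]
cap [611.06932804  46.47131234 186.        ]
peg [510.79730747 124.89075892 150.        ]
0 [612.8 134.5]
0.2 [584.9 137.7]
0.4 [556.8 135.4]
0.6 [529.8 127.5]
0.8 [504.9 114.4]
0.9 [493.5 106.1]
```

Emit:
apply_moves:
  deltas:
    - [-2.6, -1.2, -0.3, 0, 6]
    - [-2.6, -1.2, -0.3, 0, 6]
    - [-2.6, -1.2, -0.3, 0, 6]
    - [-2.6, -1.2, -0.3, 0, 6]
    - [-2.6, -1.2, -0.3, 0, 6]
    - [-2.6, -1.2, -0.3, 0, 6]
    - [-2.6, -1.2, -0.3, 0, 6]
    - [-2.6, -1.2, -0.3, 0, 6]
    - [-2.6, -1.2, -0.3, 0, 6]
    - [-2.6, -1.2, -0.3, 0, 6]
    - [-2.6, -1.2, 0, 0, 6]
    - [-2.6, -1.2, 0, 0, 6]
    - [-2.6, -1.2, 0, 0, 6]
    - [-2.6, -1.2, 0, 0, 6]
    - [-2.6, -1.2, 0, 0, 6]
    - [-2.6, -1.2, 0, 0, 6]
    - [-2.6, -1.2, 0, 0, 6]
    - [-2.6, -1.2, 0, 0, 6]
    - [0, 0, 0, 0, 6]
    - [0, 0, 0, 0, 6]
  squeeze: 60

```text
t: 2.1
tcp_pos: [538.0, 99.0, 260.5]
tool_rot: [[-0.934, 0.356, -0.002], [0.356, 0.934, 0.0], [0.002, -0.001, -1.0]]
force: [-0.3, -0.3, 0.9]
grip_width: 59.8
```

Run:
```python
from h import *
import pickle
o=ctrl.get_obs();im=ctrl.grab_frame('wrist')[:,:,::-1]
cv2.imwrite('pics/w1r.png',im);cv2.imwrite('pics/w1.png',cv2.resize(im,(768,576)));pickle.dump(o,open('o1.pkl','wb'))
print(o['t'],o['tcp_pos'],o['tool_rot'],o['joint_pos'],o['grip_width'])
```

```text
2.1 [538.04425185  98.99994471 260.46947923] [[-9.34446288e-01  3.56098513e-01 -1.99579594e-03]
 [ 3.56099161e-01  9.34448172e-01  3.25134638e-05]
 [ 1.87654587e-03 -6.80319176e-04 -9.99998008e-01]] [1.81746466e-01 3.27517001e-01 1.98536723e-01 1.44377310e+00
 3.92713187e-04 5.45836187e-01] 59.83297951503681
```

View pics/w1.png

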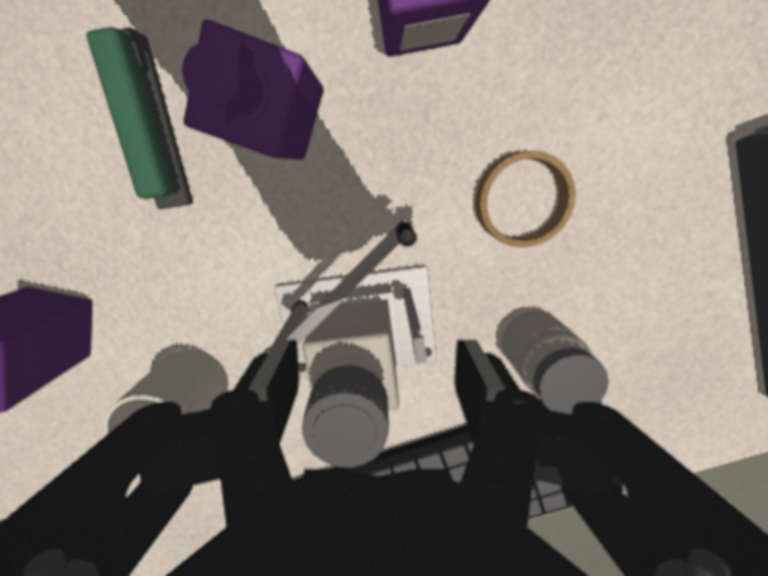

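The wrist view (768x576) shows the peg top at about (405,236), the cap top at (345,435), the hinge-post top at (300,307), and the catch-post top near (421,350).

Run:
```python
from h import *
import pickle;o=pickle.load(open('o1.pkl','rb'))
g=lambda u,v,z:onz('wrist',((u+.5)/1.5-.5,(v+.5)/1.5-.5),z,o)[:2]
cap,peg,hi,ct=g(345,435,186),g(405,237,164),g(300,307,138),g(421,353,138)
print('cap',cap,'peg',peg,'hinge',hi,'catch',ct,np.linalg.norm(peg-hi),np.linalg.norm(ct-hi))
d=ct-hi;print('yaw',np.arctan2(-d[0],d[1]))
cs=[g(428,265,10),g(276,286,10)];d=cs[0]-cs[1];print(cs,np.linalg.norm(d),'front edge yaw',np.arctan2(-d[0],d[1]))
```

```text
cap [620.08305061  46.46273199] peg [516.86479317 125.71863923] hinge [542.57763373  39.32197944] catch [606.90389988 107.98081857] 90.14173835392312 94.08456147146092
yaw -0.7528302975517519
[array([581.19626222, 138.61500753]), array([546.70269031, -15.8126061 ])] 158.23303812898382 front edge yaw -0.21975674441243043
```

Emit:
apply_moves:
  deltas:
    - [2.8, 1.65, 0, 0, 4]
    - [0, 0, 0, 0.125, 4]
    - [0, 0, 0, 0.125, 4]
    - [0, 0, 0, 0.125, 4]
    - [0, 0, 0, 0.125, 4]
    - [0, 0, 0, 0.125, 4]
    - [0, 0, 0, 0.125, 4]
    - [0, 0, 2.5, 0, 4]
    - [0, 0, 2.5, 0, 4]
    - [0, 0, 2, 0, 4]
    - [0, 0, 2, 0, 4]
    - [0, 0, 2, 0, 4]
    - [0, 0, 1.4, 0, 4]
    - [0, 0, 0, 0, 4]
    - [0, 0, 0, 0, 1]
    - [0, 0, 0, 0, 1]
    - [0, 0, 0, 0, 1]
    - [0, 0, 0, 0, 1]
    - [0, 0, 0, 0, 1]
    - [0, 0, 0, 0, 1]
  squeeze: 20

```text
t: 4.15
tcp_pos: [518.5, 125.5, 138.4]
tool_rot: [[-0.442, 0.897, 0.002], [0.897, 0.442, 0.002], [0.001, 0.002, -1.0]]
force: [-1.3, 2.1, 4.9]
grip_width: 10.8
```

Run:
```python
from h import *
o=ctrl.get_obs();im=ctrl.grab_frame('wrist')[:,:,::-1]
cv2.imwrite('pics/w2.png',cv2.resize(im,(640,480)))
print(o['t'],o['tcp_pos'],o['tool_rot'],o['joint_pos'],o['grip_width'])
```

```text
4.15 [518.53063852 125.45068729 138.4470154 ] [[-4.42393999e-01  8.96819094e-01  1.75011550e-03]
 [ 8.96820551e-01  4.42391575e-01  1.61061761e-03]
 [ 6.70196274e-04  2.28206711e-03 -9.99997171e-01]] [ 2.36716515e-01  3.62128267e-01 -7.55972076e-02  1.13099183e+00
  1.15527990e-03  1.34924835e+00] 10.768741626732321
```

View pics/w2.png

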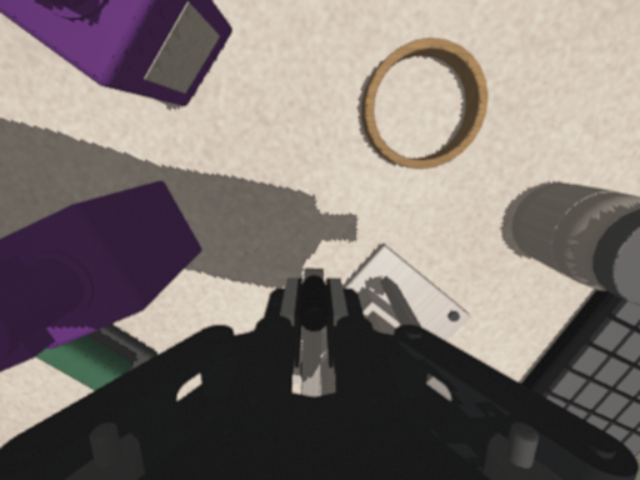

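Emit:
apply_moves:
  deltas:
    - [0, 0, -0.2, 0, 0.5]
    - [0, 0, 0, 0, 0.5]
    - [-0.026, 0.85, 0, 0.06, 0.5]
    - [-0.026, 0.85, 0, 0.06, 0.5]
    - [-0.026, 0.85, 0, 0.06, 0.5]
    - [-0.026, 0.85, 0, 0.06, 0.5]
    - [-0.026, 0.85, 0, 0.06, 0.5]
    - [-0.026, 0.85, 0, 0.06, 0.5]
    - [-0.026, 0.85, 0, 0.06, 0.5]
    - [-0.026, 0.85, 0, 0.06, 0.5]
    - [-0.026, 0.85, 0, 0.06, 0.5]
    - [-0.026, 0.85, 0, 0.06, 0.5]
    - [-0.026, 0.85, 0, 0.06, 0.5]
    - [0, 0, 0, 0, 0.5]
    - [0, 0, 0, 0, 0.5]
  squeeze: 30

```text
t: 5.7
tcp_pos: [608.0, 134.5, 138.6]
tool_rot: [[0.202, 0.979, -0.003], [0.979, -0.202, -0.004], [-0.004, -0.002, -1.0]]
force: [-4.4, -3.4, 0.6]
grip_width: 10.7
```

Emit:
apply_moves:
  deltas:
    - [0, 0.2, 0, 0, 0.5]
    - [0, 0.2, 0, 0, 0.5]
    - [0, 0.2, 0, 0, 0.5]
    - [0, 0, 0, 0, 0.5]
    - [0, 0, 0, 0, 0.5]

```text
t: 6.2
tcp_pos: [608.2, 134.4, 138.4]
tool_rot: [[0.2, 0.98, -0.014], [0.98, -0.2, -0.002], [-0.005, -0.013, -1.0]]
force: [-18.8, -2.0, 8.4]
grip_width: 10.4
```

Run:
```python
from h import *
o=ctrl.get_obs();print(o['t'],o['tcp_pos'],o['force'],o['grip_width'])
```

```text
6.2 [608.18826853 134.40425152 138.42677416] [-18.83132745  -1.98425472   8.40406783] 10.41583256009079
```

Emit:
apply_moves:
  deltas:
    - [0, -0.6, 0, 0, 0.5]
    - [0, 0, 0, 0, 0.5]
    - [0, 0, 0, 0, 4]
    - [0, 0, 0, 0, 4]
    - [0, 0, 0, 0, 4]
    - [0, 0, -1, 0, 4]
    - [0, 0, -2, 0, 5]
    - [0, 0, -2.5, 0, 8]
    - [0, 0, -2.5, 0, 8.5]
    - [0, 0, -3, 0, 8.5]
    - [-2, 0.68, 0, 0, 8.5]
    - [-2.2, 0.67, 0, 0, 8.5]
    - [-2.2, 0.67, 0, 0, 8.5]
    - [-2.1, 0.67, 0, 0, 8.5]
    - [0, 0, 0, 0, 8.5]
    - [0, 0, 0, 0, 8.5]

```text
t: 7.8
tcp_pos: [618.7, 47.6, 250.0]
tool_rot: [[0.202, 0.979, 0.001], [0.979, -0.202, 0.001], [0.001, 0.001, -1.0]]
force: [0.1, 0.8, 0.5]
grip_width: 84.8
```

Run:
```python
from h import *
import pickle
o=ctrl.get_obs();im=ctrl.grab_frame('wrist')[:,:,::-1];pickle.dump(o,open('o3.pkl','wb'))
t=ctrl.grab_frame('top')[:,:,::-1]
cv2.imwrite('pics/w3.png',np.hstack([im,cv2.resize(t[130:226,200:272],(288,384),interpolation=2)]))
print(o['t'],o['tcp_pos'],o['tool_rot'],o['joint_pos'],o['force'],o['grip_width'])
```

```text
7.8 [618.71577473  47.58668404 250.03851305] [[ 2.01603803e-01  9.79466600e-01  1.04258861e-03]
 [ 9.79466869e-01 -2.01604443e-01  5.49215501e-04]
 [ 7.48128735e-04  9.10457069e-04 -9.99999306e-01]] [7.65320645e-02 4.83379189e-01 4.05324141e-01 1.49165975e+00
 4.67894292e-04 1.85032411e+00] [0.07281775 0.82884339 0.49008153] 84.7643444813877
```

View pics/w3.png

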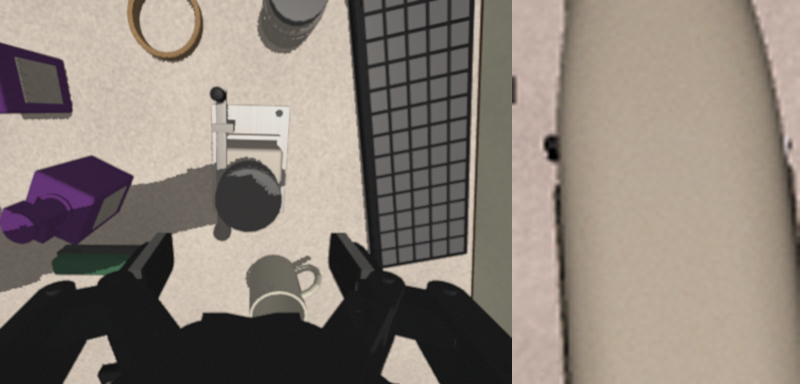

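The bar now lies straight through the U-shaped catch at about (222,127), with the peg at (218,94). The cap top is at about (248,197).

Run:
```python
from h import *
import pickle;o=pickle.load(open('o3.pkl','rb'))
g=lambda u,v,z:onz('wrist',(u,v),z,o)[:2]
c=g(248,197,186);p=g(218,93,164);h=g(222,232,130);print(c,p,np.linalg.norm(g(216,197,186)-g(280,197,186)))
R=np.array(o['tool_rot']);print('tool dxy mm',(R.T@np.r_[c-o['tcp_pos'][:2],0]))
d=p-c;print('yaw if peg at (-28,85)',np.arctan2(d[1],d[0])-np.arctan2(85,-28),np.hypot(*d))
```

```text
[618.29766144  50.93551268] [610.78750706 136.06408677] 52.6769009244097
tool dxy mm [ 3.19577347e+00 -1.08466673e+00  1.40330844e-03]
yaw if peg at (-28,85) -0.2302235021384953 85.45920983272349
```

Emit:
apply_moves:
  deltas:
    - [-0.13, -0.1, 2, 0, 8.5]
    - [0, 0, 2, 0, 8.5]
    - [0, 0, 2, 0, 8.5]
    - [0, 0, 2, 0, 8.5]
    - [0, 0, 1.7, 0, 8.5]
    - [0, 0, 0, 0, 8.5]
    - [0, 0, 0, 0, 6.5]
    - [0, 0, 0, 0, 6]
    - [0, 0, 0, 0, 5]
    - [0, 0, 0, 0, 5]
    - [0, 0, 0, 0, 5]
    - [0, 0, 0, 0, 5]
  squeeze: 80

```text
t: 9.1
tcp_pos: [617.6, 47.0, 153.1]
tool_rot: [[0.2, 0.98, 0.001], [0.98, -0.2, 0.001], [0.001, 0.001, -1.0]]
force: [-1.4, 1.8, 2.7]
grip_width: 54.4
```

Emit:
apply_moves:
  deltas:
    - [0, 0, 0.25, 0, 5]
    - [0, 0, 0.25, 0, 5]
    - [0, 0, 0.25, 0, 5]
    - [0, 0, 0.2, 0, 5]
    - [0, 0, 0, 0, 5]
    - [0, 0, 0, 0, 5]

```text
t: 9.7
tcp_pos: [618.1, 47.1, 145.8]
tool_rot: [[0.2, 0.98, 0.004], [0.98, -0.2, 0.001], [0.002, 0.004, -1.0]]
force: [-3.6, 1.6, 14.1]
grip_width: 54.6
```

Emit:
apply_moves:
  deltas:
    - [0, 0, 0.25, 0, 5]
    - [0, 0, 0.15, 0, 5]
    - [0, 0, 0, 0, 5]

```text
t: 10.0
tcp_pos: [619.4, 47.0, 145.9]
tool_rot: [[0.201, 0.98, 0.009], [0.98, -0.201, 0.001], [0.003, 0.009, -1.0]]
force: [-8.4, 1.5, 28.4]
grip_width: 54.8
```

Pressing further adds force but no travel, so the cap is bottomed. Now I'll twist it.

Emit:
apply_moves:
  deltas:
    - [0, 0, 0, -0.1, 5]
    - [0, 0, 0, -0.1, 5]
    - [0, 0, 0, -0.1, 5]
    - [0, 0, 0, -0.1, 5]
    - [0, 0, 0, -0.1, 5]
    - [0, 0, 0, -0.1, 5]
    - [0, 0, 0, -0.1, 5]
    - [0, 0, 0, -0.1, 5]
    - [0, 0, 0, -0.1, 5]
    - [0, 0, 0, -0.1, 5]
    - [0, 0, 0, -0.1, 5]
    - [0, 0, 0, -0.1, 5]
    - [0, 0, 0, -0.1, 5]
    - [0, 0, 0, -0.1, 5]
    - [0, 0, 0, 0, 5]
    - [0, 0, 0, 0, 5]

```text
t: 11.6
tcp_pos: [619.4, 47.5, 145.7]
tool_rot: [[-0.932, 0.363, 0.009], [0.363, 0.932, 0.002], [-0.008, 0.005, -1.0]]
force: [-7.0, 1.9, 28.5]
grip_width: 54.6
```

Run:
```python
from h import *
o=ctrl.get_obs();print(o['t'],o['tcp_pos'],o['tool_rot'],o['force'],o['ft_torque'],o['joint_pos'])
```

```text
11.6 [619.36103932  47.52968242 145.71940569] [[-0.93162884  0.36329072  0.00935725]
 [ 0.3633225   0.93166151  0.00189622]
 [-0.00802891  0.00516627 -0.99995442]] [-7.04207752  1.881763   28.53227838] [0.41168869 1.67676678 0.2054449 ] [7.60131486e-02 5.18064672e-01 1.89658240e-01 1.23291551e+00
 1.18015547e-03 4.47842200e-01]
```

Emit:
apply_moves:
  deltas:
    - [0, 0, -0.3, 0, 5]
    - [0, 0, -0.3, 0, 5]
    - [0, 0, -0.3, 0, 5]
    - [0, 0, -0.3, 0, 5]
    - [0, 0, -0.3, 0, 5]
    - [0, 0, -0.3, 0, 5]
    - [0, 0, 0, 0, 5]

```text
t: 12.3
tcp_pos: [617.1, 46.5, 156.6]
tool_rot: [[-0.931, 0.364, -0.0], [0.364, 0.931, -0.0], [0.0, -0.0, -1.0]]
force: [-1.3, 1.5, 0.7]
grip_width: 54.4
```

Emit:
apply_moves:
  deltas:
    - [0, 0, -0.5, 0, 5]
    - [0, 0, -0.5, 0, 5]
    - [0, 0, -0.5, 0, 5]
    - [0, 0, -0.5, 0, 5]
    - [0, 0, -0.7, 0, 5]
    - [0, 0, -0.8, 0, 5]
    - [0, 0, -0.8, 0, 5]
    - [0, 0, -0.8, 0, 5]
    - [0, 0, -0.8, 0, 5]
    - [0, 0, -0.6, 0, 5]
    - [0, 0, 0, 0, 5]
    - [0, 0, 0, 0, 5]
    - [0, 0, 0, 0, 5]
    - [0, 0, 0, 0, 5]
    - [0, 0, 0, 0, 5]

```text
t: 13.8
tcp_pos: [617.0, 46.7, 221.4]
tool_rot: [[-0.931, 0.364, -0.001], [0.364, 0.931, -0.0], [0.001, -0.0, -1.0]]
force: [-0.7, -0.9, -0.9]
grip_width: 54.7
```

Run:
```python
from h import *
o=ctrl.get_obs();print(o['t'],o['tcp_pos'],o['force'],o['grip_width'],np.abs(o['qvel']).max())
s=ctrl.grab_frame('scene')[:,:,::-1];w=ctrl.grab_frame('wrist')[:,:,::-1]
cv2.imwrite('pics/f.png',np.hstack([cv2.resize(s[150:278,190:323],(399,384),interpolation=2),w[:,60:460]]))
```

```text
13.8 [616.9807252   46.69080437 221.36656419] [-0.71085679 -0.89828425 -0.85380359] 54.7316907715761 0.0032435666101544875
```

View pics/f.png

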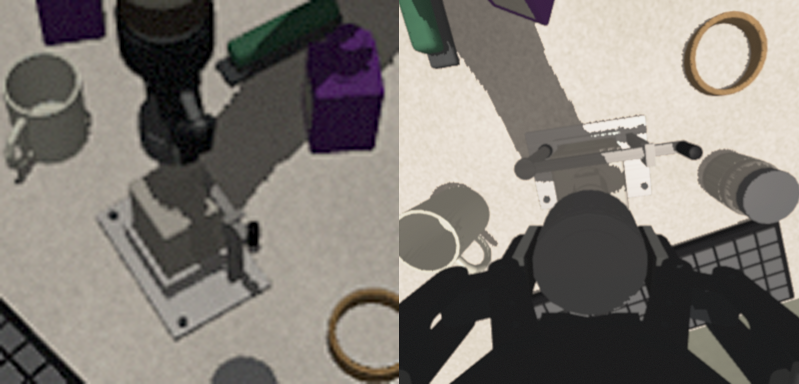

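The left (scene) view shows the cap held in the fingers at about (175,135), clear above the bottle still standing in the holder. The right (wrist) view shows the cap level between the pads at (590,250). The bar is still through the catch at (650,155), with the peg at (688,150). I'm handing in.

```bash
python3 -c "
from bench import ctrl
print(ctrl.hand_in())"
```

```text
the job is handed in; nothing more can be done
None
```

The job is done and handed in at about 13.9 s. `hand_in` gives no verdict, so I can't confirm the judged result.

**What I did**
- **Bar:** I pinched the black peg from above and swung the bar clockwise until it hit its hard stop. The last pushes raised the force to about 19 N with only 0.2 mm of movement.
- **Press:** I gripped the cap at 80 N and pressed it until it bottomed, after about 7 mm of measured travel at up to 28 N.
- **Twist and lift:** I turned the cap 1.4 rad (80°) anticlockwise while pressed, then lifted it off without resistance.

**Last checks**
- **Cap:** It is level and still in the fingers (54.7 mm opening). From the lift distance, its rim is about 48 mm above the mouth and roughly centred over it.
- **Bottle and bar:** The final picture shows the bottle standing in its holder and the bar still in its catch.
- **Other things:** The gripper did not go near the other things on the counter, and those in the final picture look undisturbed. I did not measure their positions.

**Disagreements**
- The wrist camera put the cap centre up to about 5 mm further along y than the other estimates. I weighted my aim toward the position given by the shut bar, and the grip closed with only small side forces.
- An early wrist-view reading of the hinge was wrong because a finger partly hid it, so I dropped it and used the holder's geometry instead.

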